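# Snap the full slide boxes shut

## Task

Three slide boxes stand ajar on the microscopy bench. The two short ones are full: press each of their lids down until the clip snaps and holds it fully shut. The long box is still being filled, so leave its lid open just as it stands.

Things in the scene. Friction and masses are not known exactly. Their poses are not given: they have to be found in the camera images.
- short_a_lid_top (a point): Point on the lid top of a short grey slide box (98 mm deep, 115 long along the hinge, fixed to the bench), 60 mm from the hinge line, 38 from the free edge, mid-length. Lid axes: x from free edge to hinge, y along the hinge, z out of the top. Hinge line: 60 mm along +x, 12 along -z from here, 26 above the bench. Lid starts 0.38 to 0.68 rad open, free edge up, towards the robot (box yaw to 0.35 rad).
- short_b_lid_top (a point): The same point on the other short box. Shut, z is vertical and the point 38 mm above the bench, on a rigid stop. A black clip at mid-front, reaching 10 mm out from the free edge, snaps over the lid's lip in the last 10 mm; up to 6 N at the free edge or 10 N at this point shuts it. Let go unsnapped, it springs up past 0.2 rad; snapped, it stays.
- long_lid_top (a point): The same point on the long box (98 mm deep, 205 long along the hinge, half filled with slides), built alike with the same axes; ajar 0.38 to 0.68 rad, to be left so. Boxes and a stack of clear dishes (46 mm high) stand in a row before the robot, in any order; each box reaches half its length either side of its point.

How it is judged (in metres and radians):
At the end, for the whole second after the job is handed in: Both short lids are held shut, their top faces within 0.06 rad (3.4 degrees) of level (a held lid lies under 0.02 rad, an unheld one springs up past 0.2 rad); the long box's lid is still open by more than 0.25 rad (angle between each of short_a_lid_top, short_b_lid_top's own z axis and vertical below 0.06 rad and angle between long_lid_top's own z axis and vertical above 0.25 rad); the robot touches nothing.
It fails at once if the long box's lid is moved by more than 20 mm (distance of long_lid_top from where it was at the start of the episode above 0.02 m).
It also fails if it takes over 42 s, if anything falls off the work surface, if the arm or the gripper's body presses on something with over 40 N, if the wrist force passes 120 N, or if a joint passes its speed limit or range.

## Robot

A 6-joint arm with a two-finger parallel gripper is mounted at the origin on the work surface. World frame = base frame: x ahead of the robot, y to its left, z up, the work surface at z = 0. Lengths are in m, angles in degrees, forces in N, time in s.
With the tool pointing down it reaches from about 0.35 to 0.875 m from the base axis. Payload 4.2 kg.
Tool frame: the origin (TCP) lies midway between the tips of the shut fingers; the grasp point (between the pads) lies 19 mm behind it; z points along the fingers, y is the line along which they close (so a half turn about z gives the same grasp; the last joint's range is limited). The gripper opens to 87 mm and grips with 3 to 60 N. Pads are 19 mm wide; open, the fingers measure 117 mm over their backs; the gripper's body (75 mm by 190 mm) begins 51 mm behind the grasp point.
Start: joints at [-53.652, 22.042, 0.453, 0, -68.411, -14.817], TCP at [0.229, -0.581, 0.223] pointing down, gripper open.
Joint ranges: [-179.83, 179.83], [-69.29, 118.12], [-61.27, 80.66], [-181.25, 117.63], [-171.15, -9.14], [-177.46, 177.46]. Speed limits (degrees/s): [159.86, 159.86, 180, 180, 180, 180].

## Interface

Orientations are given as a 3x3 rotation matrix whose columns are the frame's x, y, z axes.
In Python, from station import r, cams gives the robot as it stands.
- The arm moves only by the tool play_rows, never from a script. Its argument "commands" is text: rows parted by semicolons, each of 6 numbers parted by spaces: the shift along the world's x, y, z normalised to -1 to 1, where 1 is 30 mm, then the turn, a rotation vector about the world's x, y, z normalised to -1 to 1, where 1 is 0.15 rad. A call has 1 to 20 rows; each row shifts and turns the commanded pose from where the row before left it; what a row does not reach is not made up. A row lasts 1/10 s, in which the tool goes at most 50 mm and 8.59 degrees, less where a joint would pass 70% of its speed; a pose out of reach is approached as far as the arm can. A call with a number of a shift or a turn outside -1 to 1 is refused whole. A call with a gripper value outside its range is refused whole. "grip" is the finger opening in mm, from 0 to 87, set as the call begins (left out, the last holds). The fingers move at their own pace and stop on an object; the grip force is fixed at half the most. Time passes only in rows, so rows that do not move let the fingers close. It gives the time, the measured TCP pose, the force, the opening and the grip force at its end, in the units of the state.
- r.sense(): the state, without advancing time (a new reading comes with each control period).
- cams.capture(name): name is "scene" or "top" or "wrist"; returns (picture, depth): 384x512x3 uint8, blue, green, red; 384x512 float32, m along the optical axis (not along the pixel's ray), 0 where there is no reading.
- cams.camera_info(name): a dict with "mtx" (3x3 intrinsics, pixels), "R" (3x3) and "t" (3): a world point X has camera coordinates R X + t. Camera axes: x right, y down, z forward; pixel columns grow to the right and rows downward; lengths in m; the calibration is good to about 2 mm. A picture is of the moment at which its call begins: read the wrist's pose just before it. camera_info takes no time and is no camera call; for the wrist camera it gives the pose at the moment of the call.
- r.finish_job(): hands the job in; it is judged then, once.
The state is a dict: "time_s": time; "joints": joint angles; "joint_velocities": joint speeds; "effort": joint torques, N m; "tcp_pos": TCP position; "ee_rot": TCP orientation; "wrist_force": force on the tool from outside, world axes, zero at the start; "moment": the same for the moment, N m; "gripper_width": opening from 0.0 (shut) to 1.0 (fully open); "gripper_force": force on a finger pad.
Only numpy, scipy, OpenCV 4.12 (cv2) and the standard library are available. Lean on these libraries where they do the work, as an engineer would, in place of code of your own. Each camera call takes 0.05 s, during which the arm holds its last target. There are 200 camera calls.

## Working session

There is one attempt and no reset: what is moved stays moved. The work goes in short steps, Python scripts to look and compute and a tool call to move; the robot and the scene stay as the last step left them, time stands still between calls to the robot, and variables do not carry over. Pictures are saved under pics/ and viewed, at most 10 in all, crops included, and the job is handed in when it is done.

Besides the shell and the picture viewer there is one more tool, called in YAML: its name, and indented under it one key for each argument. play_rows: Moves the arm, as the interface text tells. Scaled input: -1 to 1 covers 30 mm each way for a shift and 0.15 rad each way for a turn. Its arguments: {"type":"object","properties":{"commands":{"type":"string"},"grip":{"type":"number"}},"required":["commands"]}

```bash
ls; mkdir -p pics
python3 - <<'E'
from station import r,cams
import cv2,numpy as np
for n in("top","scene"):
    p,d=cams.capture(n); i=cams.camera_info(n)
    cv2.imwrite(f"pics/{n}0.png",p); np.savez(f"{n}0.npz",p=p,d=d,**i)
    print(n,i,(d>0).mean())
print(r.sense())
E
```

```text
pics
top {'mtx': array([[378.30125292,   0.        , 249.75023143],
       [  0.        , 378.30125292, 193.00002361],
       [  0.        ,   0.        ,   1.        ]]), 'R': array([[-0.01768499, -0.9996211 , -0.02109248],
       [-0.98717969,  0.02080406, -0.15825124],
       [ 0.15863009,  0.0180234 , -0.98717357]]), 't': array([0.0254095 , 0.53332373, 0.87208064])} 0.9961446126302084
scene {'mtx': array([[415.51338731,   0.        , 261.43246829],
       [  0.        , 415.51338731, 198.23492987],
       [  0.        ,   0.        ,   1.        ]]), 'R': array([[ 0.5311897 ,  0.8470696 ,  0.01762357],
       [ 0.68775488, -0.41895038, -0.59285225],
       [-0.49480372,  0.32703771, -0.80511839]]), 't': array([-0.27386901, -0.32836607,  1.33106974])} 0.9960378011067709
{'time_s': 0.1, 'joints': array([-5.36508251e+01,  2.20876788e+01,  3.88256511e-01, -2.44857702e-02,
       -6.84123621e+01, -1.48176663e+01]), 'joint_velocities': array([-0.03628637, -0.13478177,  0.23215664,  0.05367091, -0.02371188,
       -0.0939048 ]), 'effort': array([ 4.64975165e-04, -3.91690350e+01,  1.87935770e+01,  4.23189461e+00,
        1.34558298e-02, -8.53863412e-05]), 'tcp_pos': array([ 0.22920962, -0.58087647,  0.22156164]), 'ee_rot': array([[-9.30273667e-01, -3.66865376e-01, -8.36293247e-04],
       [-3.66866311e-01,  9.30271920e-01,  1.80688289e-03],
       [ 1.15097354e-04,  1.98770339e-03, -9.99998018e-01]]), 'wrist_force': array([ 0.30952305, -0.35319284,  0.09304972]), 'moment': array([-0.01120435,  0.00432229,  0.01633418]), 'gripper_force': 0.0, 'gripper_width': 1.0004554760672575}
```

View pics/top0.png

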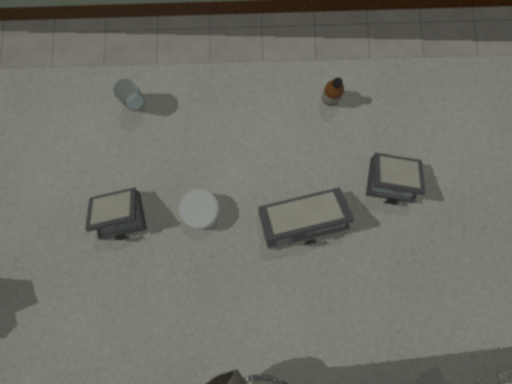

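View pics/scene0.png

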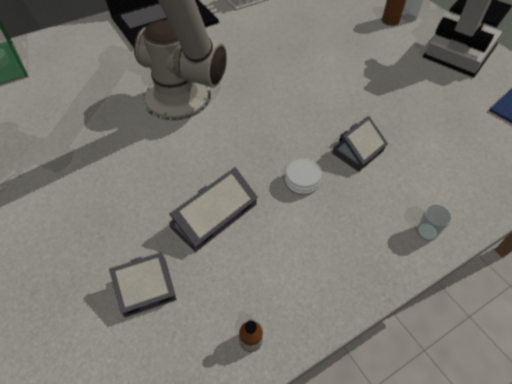

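The top view has +x up and +y left. The short lids are at about (112,210) and (400,173), the long one is at (307,217), the dishes are at (200,208), and dark clips show on the robot side. Next I fit planes to the lids from depth.

```bash
cat > h.py <<'E'
import numpy as np,cv2
def pts(f):
    z=np.load(f); d=z['d']; K=z['mtx']; v,u=np.indices(d.shape)
    c=np.stack([(u-K[0,2])/K[0,0]*d,(v-K[1,2])/K[1,1]*d,d],-1)
    return z['p'],d,(c-z['t'])@z['R']
def lids(f):
    "cream label contours -> plane, min-area rect in the plane"
    p,d,W=pts(f); out=[]
    hsv=cv2.cvtColor(p,cv2.COLOR_BGR2HSV)
    b,g,r=[p[...,i].astype(int) for i in range(3)]
    m=((W[...,2]>.02)&(W[...,2]<.14)&(r-b>9)&(r>100)).astype(np.uint8)
    m=cv2.morphologyEx(m,cv2.MORPH_OPEN,np.ones((3,3)))
    n,L,S,C=cv2.connectedComponentsWithStats(m)
    for k in range(1,n):
        if S[k,4]<300: continue
        e=cv2.erode((L==k).astype(np.uint8),np.ones((3,3)))>0
        P=W[e&(d>0)]; c=P.mean(0); nrm=np.linalg.svd(P-c,full_matrices=False)[2][2]; nrm*=np.sign(nrm[2])
        # hinge axis y: horizontal in-plane
        y=np.cross([0,0,1],nrm); y/=np.linalg.norm(y); 
        x=np.cross(y,nrm)
        if x[0]<0: x,y=-x,-y
        Q=W[(L==k)&(d>0)]-c
        ctr=c+x*np.ptp(Q@x)*0+x*((Q@x).max()+(Q@x).min())/2+y*((Q@y).max()+(Q@y).min())/2
        out.append((C[k],c,ctr,np.arccos(nrm[2]),np.arctan2(y[0]*-1,y[1]),np.ptp(Q@x),np.ptp(Q@y),((P-c)@nrm).std(),x,nrm))
    return out
E
python3 - <<'E'
from h import *
np.set_printoptions(precision=4,suppress=True)
for f in("top0.npz","scene0.npz"):
    print(f)
    for o in lids(f): print(*o[:8]); print('   x',o[8],'n',o[9],'hinge-z',)
p,d,W=pts("top0.npz")
for a in ((392,201),(310,241),(122,236),(200,208)): print(a,W[a[1],a[0]])
E
```

```text
top0.npz
[399.2654 171.6454] [ 0.5754 -0.3423  0.0576] [ 0.5774 -0.3418  0.0567] 0.44073475855983313 -0.18999249799974144 0.079856997223858 0.09115247410111296 0.001229470502120947
   x [ 0.8882 -0.1708 -0.4266] n [ 0.4189 -0.0806  0.9044] hinge-z
[110.1581 207.142 ] [0.504  0.3451 0.0627] [0.5047 0.346  0.0621] 0.5677029679996822 0.2121142880960688 0.07936100408145222 0.0912623900227724 0.001145400311238721
   x [ 0.8242  0.1775 -0.5377] n [0.5256 0.1132 0.8431] hinge-z
[304.0972 212.4745] [ 0.4821 -0.1115  0.0616] [ 0.4832 -0.1115  0.061 ] 0.5349469823655015 0.21814008866504364 0.08122803959411656 0.1644139688945348 0.0012359852431203463
   x [ 0.8399  0.1862 -0.5098] n [0.4977 0.1103 0.8603] hinge-z
scene0.npz
[365.7204 139.297 ] [0.5048 0.3437 0.0626] [0.5051 0.3451 0.0622] 0.565040137358599 0.22039731466927082 0.0783795251888322 0.09853250819681927 0.0016704610675570316
   x [ 0.8241  0.1846 -0.5354] n [0.5225 0.1171 0.8446] hinge-z
[214.6839 205.2419] [ 0.4845 -0.1145  0.061 ] [ 0.4836 -0.1115  0.0611] 0.5322595153146121 0.22156610923437006 0.07918966290994744 0.16647342033711177 0.0017365978134154106
   x [ 0.8406  0.1894 -0.5075] n [0.4951 0.1115 0.8617] hinge-z
[141.1659 281.8644] [ 0.5775 -0.343   0.0572] [ 0.5771 -0.3423  0.0574] 0.4346403426795856 -0.19405092496152612 0.07879139029275711 0.09201575240848717 0.0015898093312355444
   x [ 0.89   -0.1749 -0.4211] n [ 0.4132 -0.0812  0.907 ] hinge-z
(392, 201) [ 0.5081 -0.3271  0.036 ]
(310, 241) [ 0.4161 -0.1261  0.0361]
(122, 236) [0.4365 0.3259 0.0332]
(200, 208) [0.4993 0.1351 0.0459]
```

play_rows:
  commands: "0.987 0.737 -0.3 0 0 0;0.987 0.737 -0.3 0 0 0;0.987 0.737 -0.3 0 0 0;0.987 0.737 -0.3 0 0 0;0.987 0.737 -0.3 0 0 0;0.987 0.737 -0.3 0 0 0;0.987 0.737 -0.3 0 0 0;0.987 0.737 -0.3 0 0 0;0.987 0.737 -0.3 0 0 0;0.987 0.737 -0.3 0 0 0;0.987 0.737 -0.3 0 0 0;0 0 0 0 0 0;0 0 0 0 0 0"
  grip: 0

```text
time_s: 1.4
tcp_pos: [0.5552, -0.3373, 0.1225]
ee_rot: [[-0.93, -0.368, -0.002], [-0.368, 0.93, 0.001], [0.002, 0.001, -1.0]]
wrist_force: [-0.8, 0.3, -0.0]
gripper_width: 0.011
gripper_force: 0.0
```

play_rows:
  commands: "0 0 -0.5 0 0 0;0 0 -0.5 0 0 0;0 0 -0.5 0 0 0;0 0 -0.3 0 0 0;0 0 -0.2 0 0 0;0 0 -0.2 0 0 0;0 0 -0.2 0 0 0;0 0 -0.1 0 0 0;0 0 -0.1 0 0 0;0 0 0 0 0 0"

```text
time_s: 2.4
tcp_pos: [0.5551, -0.3381, 0.0453]
ee_rot: [[-0.93, -0.367, -0.0], [-0.367, 0.93, 0.0], [0.0, 0.0, -1.0]]
wrist_force: [-0.1, -0.4, 1.3]
gripper_width: 0.004
gripper_force: 0.4
```

play_rows:
  commands: "0 0 -0.1 0 0 0;0 0 -0.1 0 0 0;0 0 -0.05 0 0 0;0 0 0 0 0 0;0 0 0 0 0 0"

```text
time_s: 2.9
tcp_pos: [0.5548, -0.338, 0.0384]
ee_rot: [[-0.93, -0.367, -0.001], [-0.367, 0.93, 0.0], [0.001, 0.0, -1.0]]
wrist_force: [-3.2, 0.6, 5.3]
gripper_width: 0.005
gripper_force: 2.7
```

play_rows:
  commands: "0 0 -0.04 0 0 0;0 0 -0.04 0 0 0;0 0 0 0 0 0;0 0 0 0 0 0"

```text
time_s: 3.3
tcp_pos: [0.5548, -0.338, 0.0382]
ee_rot: [[-0.93, -0.368, -0.001], [-0.368, 0.93, -0.0], [0.001, -0.0, -1.0]]
wrist_force: [-6.1, 3.5, 15.1]
gripper_width: 0.004
gripper_force: 7.3
```

play_rows:
  commands: "0 0 -0.03 0 0 0;0 0 0 0 0 0;0 0 0.2 0 0 0;0 0 0.5 0 0 0;0 0 1 0 0 0;0 0 1 0 0 0;-1 1 1 0 0 0;-1 1 0 0 0 0;-1 1 0 0 0 0;-1 1 0 0 0 0;-0.5 1 0 0 0 0;0 1 0 0 0 0;0 0 0 0 0 0"

```text
time_s: 4.6
tcp_pos: [0.4213, -0.1571, 0.1455]
ee_rot: [[-0.929, -0.37, 0.002], [-0.37, 0.929, 0.0], [-0.002, -0.0, -1.0]]
wrist_force: [0.5, -0.2, -0.3]
gripper_width: 0.006
gripper_force: 0.0
```

```bash
cat > look.py <<'E'
import sys
from station import r,cams
from h import *
np.set_printoptions(precision=4,suppress=True)
k=sys.argv[1]
for n in("top","scene"):
    p,d=cams.capture(n); cv2.imwrite(f"pics/{n}{k}.png",p); np.savez(f"{n}{k}.npz",p=p,d=d,**cams.camera_info(n))
    print(n)
    for o in lids(f"{n}{k}.npz"): print(*o[:8])
s=r.sense(); print(s['time_s'],s['tcp_pos'],s['wrist_force'])
E
python3 look.py 1
```

```text
top
[395.8941 175.8425] [ 0.5694 -0.34    0.0387] [ 0.5669 -0.3397  0.0387] 0.008652123754660509 -0.48094328555108007 0.09709501475507311 0.10661865121604953 0.0014974673940048755
[109.9989 207.2752] [0.5037 0.3463 0.0626] [0.5051 0.3464 0.0617] 0.5683837169051242 0.20664789054577945 0.07990296167910568 0.09073999265202551 0.0011041476019232525
scene
[365.6354 139.3184] [0.5052 0.3439 0.0623] [0.505  0.3453 0.0623] 0.5648539502719064 0.2154319888976134 0.07923282210316908 0.09738082378001356 0.001708319579630838
[214.5662 205.3023] [ 0.4841 -0.1142  0.0612] [ 0.484  -0.1118  0.0609] 0.53427116518923 0.21828658340552293 0.0798218462339561 0.16637823116362047 0.0017064452083311375
[142.3506 282.1087] [ 0.5687 -0.3399  0.0381] [ 0.5686 -0.3395  0.0381] 0.003285613936001358 -0.7180291226873773 0.11035669917260843 0.11459637655308617 0.0014189216558611582
4.7 [ 0.422  -0.1588  0.1452] [0.039  0.0048 0.1601]
```

The right box is shut (tilt under 0.01 rad), and the long lid hasn't moved. Now the left box.

play_rows:
  commands: "0.11 0.974 0 0 0 0;0.11 0.974 0 0 0 0;0.11 0.974 0 0 0 0;0.11 0.974 0 0 0 0;0.11 0.974 0 0 0 0;0.11 0.974 0 0 0 0;0.11 0.974 0 0 0 0;0.11 0.974 0 0 0 0;0.11 0.974 0 0 0 0;0.11 0.974 0 0 0 0;0.11 0.974 0 0 0 0;0.11 0.974 0 0 0 0;0.11 0.974 0 0 0 0;0.11 0.974 0 0 0 0;0.11 0.974 0 0 0 0;0.11 0.974 0 0 0 0;0.11 0.974 0 0 0 0;0 0 0 0 0 0;0 0 0 0 0 0"

```text
time_s: 6.6
tcp_pos: [0.4779, 0.3373, 0.1438]
ee_rot: [[-0.93, -0.367, -0.001], [-0.367, 0.93, -0.001], [0.001, -0.001, -1.0]]
wrist_force: [0.3, 0.1, 0.6]
gripper_width: 0.007
gripper_force: 0.0
```

Descending 100 mm, to about z = 0.044.

play_rows:
  commands: "0.03 0.06 -1 0 0 0;0 0 -0.6 0 0 0;0 0 -0.5 0 0 0;0 0 -0.3 0 0 0;0 0 -0.2 0 0 0;0 0 -0.2 0 0 0;0 0 -0.2 0 0 0;0 0 -0.2 0 0 0;0 0 -0.1 0 0 0;0 0 0 0 0 0"

```text
time_s: 7.6
tcp_pos: [0.478, 0.3393, 0.0453]
ee_rot: [[-0.93, -0.367, -0.0], [-0.367, 0.93, -0.0], [0.0, -0.0, -1.0]]
wrist_force: [0.7, -0.5, 0.7]
gripper_width: 0.005
gripper_force: 0.4
```

play_rows:
  commands: "0 0 -0.1 0 0 0;0 0 -0.1 0 0 0;0 0 -0.05 0 0 0;0 0 0 0 0 0;0 0 0 0 0 0"

```text
time_s: 8.1
tcp_pos: [0.478, 0.3393, 0.0384]
ee_rot: [[-0.93, -0.367, -0.0], [-0.367, 0.93, -0.0], [0.0, 0.0, -1.0]]
wrist_force: [-3.2, -0.4, 4.8]
gripper_width: 0.004
gripper_force: 2.5
```

play_rows:
  commands: "0 0 -0.04 0 0 0;0 0 -0.04 0 0 0;0 0 -0.03 0 0 0;0 0 0 0 0 0;0 0 0 0 0 0"

```text
time_s: 8.6
tcp_pos: [0.478, 0.3393, 0.038]
ee_rot: [[-0.93, -0.368, 0.0], [-0.368, 0.93, -0.0], [-0.0, -0.0, -1.0]]
wrist_force: [-8.6, -2.9, 20.2]
gripper_width: 0.006
gripper_force: 10.2
```

play_rows:
  commands: "0 0 0.2 0 0 0;0 0 0.5 0 0 0;0 0 1 0 0 0;0 0 1 0 0 0;-1 0 1 0 0 0;-1 0 0 0 0 0;-1 0 0 0 0 0;0 0 0 0 0 0;0 0 0 0 0 0"

```text
time_s: 9.5
tcp_pos: [0.3883, 0.3397, 0.146]
ee_rot: [[-0.93, -0.368, 0.001], [-0.368, 0.93, 0.001], [-0.001, 0.0, -1.0]]
wrist_force: [0.1, -0.4, -0.6]
gripper_width: 0.006
gripper_force: 0.0
```

```bash
python3 look.py 2
```

```text
top
[395.8421 176.7926] [ 0.5672 -0.3395  0.0387] [ 0.5677 -0.3399  0.0387] 0.012910175299854075 -0.23214174431635834 0.08083492459989455 0.09361507848413492 0.0015157287334629293
[304.0953 212.4393] [ 0.482  -0.1109  0.0616] [ 0.4835 -0.1119  0.0609] 0.5373957508286354 0.21905246117339097 0.08280210826967907 0.16422216547451413 0.00124236108655762
[116.6565 211.0785] [0.497  0.3387 0.039 ] [0.4952 0.3437 0.039 ] 0.009579759709687495 0.01586397222112021 0.08060583667810547 0.10135849356074703 0.001563995843206916
scene
[360.2024 142.9453] [0.4919 0.342  0.038 ] [0.4918 0.3421 0.038 ] 0.00903109413003927 0.44032067655729223 0.093593891986367 0.10702278864473064 0.001550336365713752
[214.5997 205.3187] [ 0.4848 -0.115   0.0609] [ 0.4837 -0.1118  0.0611] 0.5370622244202461 0.21889394206302912 0.07946859543347251 0.16599456273073526 0.0017310889295095672
[142.151  282.0682] [ 0.5679 -0.3412  0.038 ] [ 0.5676 -0.3405  0.038 ] 0.008194616988151505 -0.2221608196626461 0.08248280995129803 0.09396761441581493 0.0014432178365516692
9.6 [0.389  0.3396 0.1456] [ 0.2066 -0.3015  0.2623]
```

View pics/scene2.png

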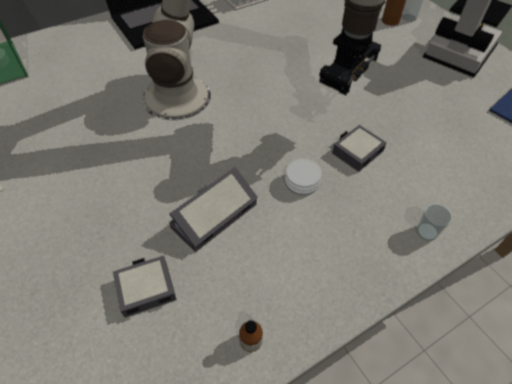

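The short boxes at (360,145) and (143,283) are flat shut. The long one at (214,205) is still open at 0.54 rad, and the gripper is clear at (350,65).

```bash
python3 -c "
from station import r
print(r.finish_job())"
```

```text
the job is handed in; nothing more can be done
None
```

I handed the job in at about 9.6 s: both short lids are snapped shut (under 0.015 rad from level), the long lid is still open at 0.54 rad and hasn't moved, and the arm is touching nothing; no verdict came back.

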